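Release the vee block from its hold-down fixture

ROBOT

A 7-joint arm with a two-finger parallel gripper is mounted at the origin on a cart in front of the work surface, level with it; the furniture and walls round the work are solid. World frame = base frame: x ahead of the robot, y to its left, z up, the work surface at z = 0. Lengths are in mm, angles in rad, forces in N, time in s.
With the tool pointing down it reaches from about 400 to 875 mm from the base axis. Payload 4.4 kg.
Tool frame: the origin (TCP) lies at the very end of the fingers, on their centre line; the grasp point (between the pads) lies 19 mm behind it; z points along the fingers, x is the direction in which the jaws open and shut, and the axes are right-handed (so a half turn about z gives the same grasp; the last joint's range is limited). The gripper opens to 85 mm and grips with 20 to 120 N. Pads are 22 mm wide; open, the fingers measure 114 mm over their backs; the gripper's body (76 mm by 85 mm) begins 54 mm behind the grasp point. The pads swing forward as they close: fully open they stand 13 mm farther back than shut.
Start: joints at [-1.27, 0.628, 0.038, 1.517, -0.027, 0.996, -0.02], TCP at [233.087, 606.785, 231.313] pointing down, gripper open.
Joint ranges: [-3.06, 3.06], [-0.37, 2.12], [-1.25, 1.32], [0.18, 2.47], [-1.1, 4.24], [0.23, 1.98], [-2.94, 2.94]. Speed limits (rad/s): [2.57, 2.57, 3.14, 3.14, 3.14, 3.14, 3.14].

INTERFACE

Orientations are given as [roll, pitch, yaw] about the fixed x, y, z axes, in that order (R = Rz(yaw) Ry(pitch) Rx(roll)).
In Python, from cell import telemetry, get_image, get_calibration, ctrl gives the robot as it stands. The module is installed in compiled form; this text tells all that it offers.
- The arm moves only by the tool arm_command, never from a script. Its arguments are lists of equal length, an entry for each row: "rot": the turn, a rotation vector about the world's x, y, z in degrees, a list of three; "slide": the shift along the world's x, y, z in mm, a list of three; "gripper": the finger opening in mm, from 0 to 85.4. A call has 1 to 5 rows; each row shifts and turns the pose as measured when the row begins; what a row does not reach is not made up. A row lasts 1/12 s, in which the tool goes at most 41.7 mm and 7.16 degrees, less where a joint would pass 70% of its speed; a pose out of reach is approached as far as the arm can. A call with a gripper value outside its range is refused whole. The fingers move at their own pace and stop on an object; the grip force is fixed at half the most. Time passes only in rows, so rows that do not move let the fingers close. It gives the time, the measured TCP pose, the force and the opening at its end, in the units of the state.
- telemetry.read_state(): the state, without advancing time (a new reading comes with each control period).
- get_image(name): name is "side" or "top"; returns (picture, depth): 400x640x3 uint8, red, green, blue; 400x640 float32, mm along the optical axis (not along the pixel's ray), 0 where there is no reading.
- get_calibration(name): a dict with "fx", "fy", "cx", "cy" (pixels), "xyz" and "attitude" of the camera in the world. Camera axes: x right, y up, looking along -z (the intrinsics and any distortion apply to the point x, -y, -z); pixel columns grow to the right and rows downward; lengths in mm; the calibration is good to about 2 mm. A picture is of the moment at which its call begins. get_calibration takes no time and is no camera call.
- ctrl.finish_job(): hands the job in, once; it reports no verdict.
The state is a dict: "clock": time; "qpos": joint angles; "qd": joint speeds; "tau": joint torques, N m; "eef_pos": TCP position; "tool_rot": TCP orientation; "force": force on the tool from outside, world axes, zero at the start; "torque": the same for the moment, N m; "width": finger opening in mm.
Only numpy, scipy, OpenCV 4.12 (cv2) and the standard library are available. Lean on these libraries where they do the work, as an engineer would, in place of code of your own. Each camera call takes 0.05 s, during which the arm holds its last target.

TASK

Two hold-down fixtures stand on the table; one clamps a vee block, the other a plain gauge block. On the fixture with the vee block, swing the hold-down bar up by its black grip until it stands open and stays there, then slide the vee block out from beneath it along its slideway, without lifting it off, up to the low stop at the other end of the slideway, and leave it standing there. Leave the other fixture's bar shut.

Things in the scene. Friction and masses are not known exactly. Their poses are not given: they have to be found in the camera images.
- vee_fixture: the vee block's fixed plate 240x90x10 mm with a slideway along x. Origin at table level under the slideway's middle line; +x to the hinge end, z up. Floor z=10 mm; rails 38 mm apart inside, 8 wide, to z=17. Front stop face x=-112.5, top z=17; back stop face x=53.5, top z=30. Block centre starts near x=30; -90 is against the front stop. A narrower twin, left or right of it, holds a gauge block
- vee_bar (a joint): bar over the vee block, rad: 0 shut (level), 1.57 upright, stop 1.75; stiff (0.16 N m), stays where left. In vee_fixture's frame: hinge axis along y at x=80, z=51 mm, cheeks to y=+-18, z=56. Shut, the bar (14 wide, 8 thick) runs along the middle line to a black grip: x -45 to -3, 16 wide in y, 14 thick, middle (-24, 0, 52); it swings up and back to +x. A lip at x=1 to z=38 keeps the block in
- vee_centre (a point): centre (half-way up) of the held steel vee block, 34x45x36 mm high, 0.3 to 0.6 kg. Own x: the 34 mm width, across the slideway; own y: the 45 mm length, along it; z up. Grasp across the 34 mm faces, which stand 2 mm inside the rails and rise 29 mm above them. The second, loose vee block on the bare table is not meant
- gauge_bar (a joint): the same kind of bar on the other fixture, over the plain gauge block, rad: 0 shut; leave it shut
Things that resemble listed ones, but are neither listed nor needed, are in the scene too. Leave any green or purple look-alike of the part that bears vee_centre alone.

How it is judged:
By the outcome, as a careful person would: the job done as asked, in the order asked, and still so for the second after the job is handed in, with the robot touching nothing.
It also fails if it takes over 48 s, if anything falls off the work surface, if the arm or the gripper's body presses on something with over 40 N, if the wrist force passes 120 N, or if a joint passes its speed limit or range.

## Working session

There is one attempt and no reset: what is moved stays moved. The work goes in short steps, Python scripts to look and compute and a tool call to move; the robot and the scene stay as the last step left them, time stands still between calls to the robot, and variables do not carry over. Pictures are saved under pics/ and viewed, and the job is handed in when it is done.

Besides the shell and the picture viewer there is one more tool, called after "Call:" by a JSON object that holds its "fn" and its "kwargs". arm_command: Moves the arm, as the interface text tells. Its arguments: {"type":"object","properties":{"rot":{"type":"array"},"slide":{"type":"array"},"gripper":{"type":"array"}},"required":["rot","slide","gripper"]}

```bash
mkdir -p pics; cat > h.py <<'E'
import numpy as np,cv2
from cell import telemetry,get_image,get_calibration,ctrl
def snap(n,f):
    im,d=get_image(n); cv2.imwrite(f'pics/{f}.png',im[:,:,::-1]); np.save(f'pics/{f}.npy',d); return im,d
E
python3 - <<'E'
from h import *
for n in('side','top'):
    snap(n,n+'0'); print(get_calibration(n))
print(telemetry.read_state())
E
```

```text
{'fx': 503.2060544669885, 'fy': 503.2060544669885, 'cx': 320.6104186179535, 'cy': 206.83749812293453, 'xyz': array([ 211.31458428, -813.50910768,  668.93646013]), 'attitude': array([ 0.99714136, -0.00633776, -0.43041978])}
{'fx': 415.1996447661515, 'fy': 415.1996447661515, 'cx': 310.50595860816867, 'cy': 200.0379386323719, 'xyz': array([474.31532774,  54.43858744, 990.14766796]), 'attitude': array([ 0.14674387, -0.03837292, -1.5746486 ])}
{'clock': 0.1, 'qpos': array([-1.26978626,  0.62927346,  0.03844348,  1.51828452, -0.02701085,
        0.99628901, -0.01998811]), 'qd': array([ 0.00023638, -0.00226449, -0.0005839 , -0.00149016, -0.0018163 ,
       -0.0011201 , -0.00102329]), 'tau': array([ 2.69737633e-03, -5.64528823e+01,  1.23043790e+00, -1.93973494e+01,
        1.13145765e-02,  5.40077410e-03,  1.50117393e-05]), 'eef_pos': array([232.88027171, 606.24150708, 230.46288384]), 'tool_rot': array([3.14158358e+00, 1.73652528e-03, 1.20399290e+00]), 'force': array([-0.34001347,  0.28023034,  0.29881668]), 'torque': array([ 0.02929846, -0.00752608,  0.01766349]), 'width': 85.42889700298156}
```

View pics/side0.png

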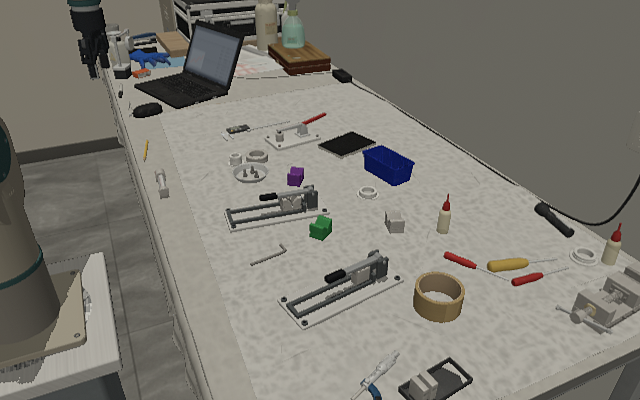

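View pics/top0.png

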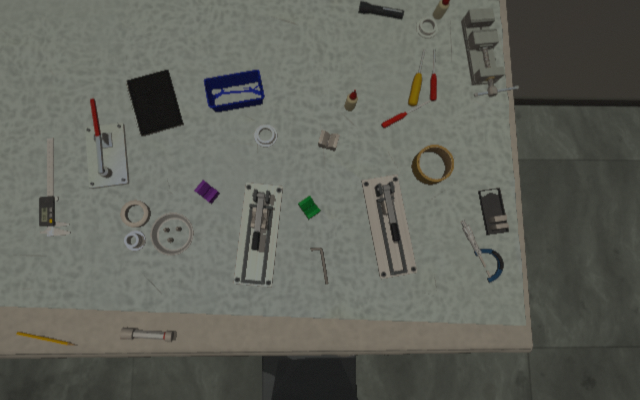

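```bash
python3 - <<'E'
import cv2
a=cv2.imread('pics/top0.png');b=cv2.imread('pics/side0.png')
cv2.imwrite('pics/c1.png',cv2.resize(a[175:295,225:425],None,fx=4,fy=4,interpolation=2))
cv2.imwrite('pics/c2.png',cv2.resize(b[175:330,215:415],None,fx=3.8,fy=3.8,interpolation=2))
E
```

```text
(no output)
```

View pics/c1.png

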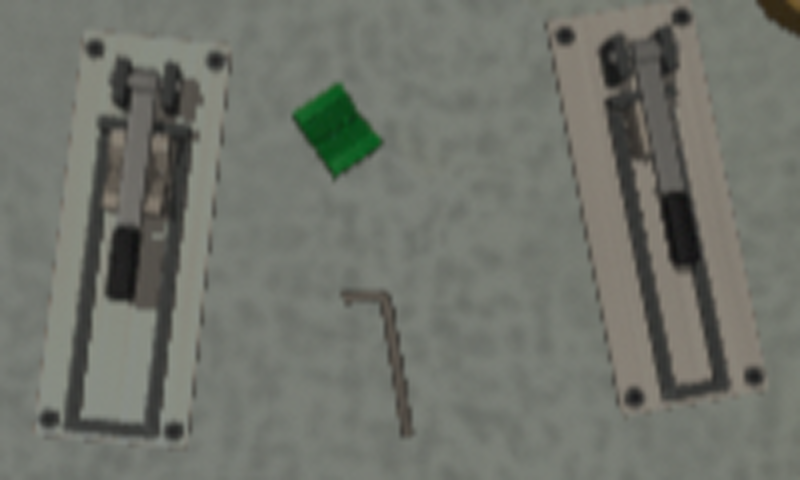

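View pics/c2.png

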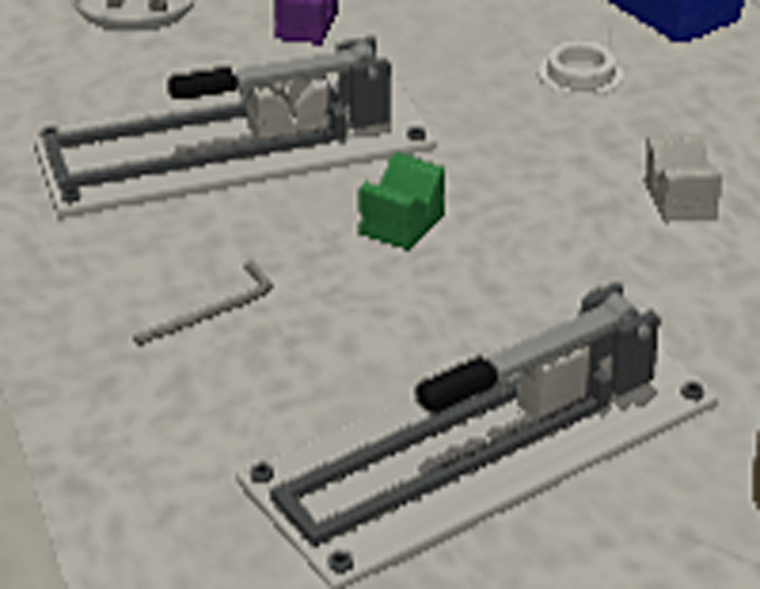

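```bash
cat >> h.py <<'E'
from scipy.spatial.transform import Rotation as Ro
def ray(n,u,v):
    c=get_calibration(n); R=Ro.from_euler('xyz',c['attitude']).as_matrix()
    p=np.array([(u-c['cx'])/c['fx'],-(v-c['cy'])/c['fy'],-1.]); return np.array(c['xyz']),R@p
def atz(n,u,v,z):
    o,d=ray(n,u,v); return o+d*(z-o[2])/d[2]
def proj(n,P):
    c=get_calibration(n); R=Ro.from_euler('xyz',c['attitude']).as_matrix()
    q=(np.atleast_2d(P)-c['xyz'])@R; return np.c_[c['cx']-c['fx']*q[:,0]/q[:,2], c['cy']+c['fy']*q[:,1]/q[:,2]]
def cloud(n,d):
    v,u=np.mgrid[0:400,0:640]; o,_=ray(n,0,0); c=get_calibration(n); R=Ro.from_euler('xyz',c['attitude']).as_matrix()
    p=np.stack([(u-c['cx'])/c['fx'],-(v-c['cy'])/c['fy'],-np.ones(u.shape)],-1)*d[...,None]
    return p@R.T+o
E
python3 - <<'E'
from h import *
P=[atz('top',225+(x-1.5)/4,175+(y-1.5)/4,10) for x,y in[(85,33),(232,43),(38,432),(190,443)]]
P=np.array(P);print(P.round(1))
n=np.linalg.norm
print(n(P[0]-P[1]),n(P[2]-P[3]),n(P[0]-P[2]),n(P[1]-P[3]))
a=P[0]+P[1]-P[2]-P[3]; print('yaw',np.degrees(np.arctan2(a[1],a[0])), P.mean(0))
# side corners
Q=[atz('side',215+(x-1.5)/3.8,175+(y-1.5)/3.8,10) for x,y in[(38,140),(61,211),(435,146)]]
print(np.array(Q).round(1))
c=cloud('top',np.load('pics/top0.npy'))
for u,v in [(310,250),(300,170),(247,275),(257,242),(259,215)]: print(u,v,c[v,u].round(1))
print(c[225:252,257].round(0)[:, 2])
c=cloud('side',np.load('pics/side0.npy'))
for u,v in [(268,197),(250,250)]: print(u,v,c[v,u].round(1))
E
```

```text
[[660.3 170.6  10. ]
 [654.5  82.9  10. ]
 [426.5 193.1  10. ]
 [419.8 105.7  10. ]]
87.83139415865737 87.6263433496347 234.8941595504759 235.8705372815498
yaw -5.527538739566993 [540.26461628 138.07721159  10.        ]
[[424.2 186.3  10. ]
 [415.9 106.4  10. ]
 [647.7  78.8  10. ]]
310 250 [500.9  17.6   1.9]
300 170 [694.   41.2   2.6]
247 275 [443.6 163.9  10.3]
257 242 [517.4 137.7  58.5]
259 215 [578.3 134.5  53.6]
[ 58.  53.  58.  53.  54.  56.  54.  57.  57. 990.  59.  59.  58.  58.
  57.  59.  56.  59.  59.  59.  59.  58.  55.  60.  58.  56.  11.]
268 197 [517.4 135.5  55.5]
250 250 [435.3  27.9   3.1]
```

```bash
cat >> h.py <<'E'
def F(pts,o=(540,137),yaw=-5.5):
    return Ro.from_euler('z',yaw,degrees=True).apply(np.atleast_2d(np.array(pts,float)))+[o[0],o[1],0]
def overlay(n,src,out,box,k,o=(540,137),yaw=-5.5):
    im=cv2.imread(f'pics/{src}.png'); x0,y0,x1,y1=box
    im=cv2.resize(im[y0:y1,x0:x1],None,fx=k,fy=k,interpolation=2)
    def poly(p,c):
        q=(proj(n,F(p,o,yaw))-[x0,y0]+.5)*k
        cv2.polylines(im,[np.round(q).astype(int)],True,c,1)
    poly([(-120,-45,10),(120,-45,10),(120,45,10),(-120,45,10)],(0,0,255))
    poly([(-112.5,-19,17),(53.5,-19,17),(53.5,19,17),(-112.5,19,17)],(0,255,0))
    poly([(-45,-8,59),(-3,-8,59),(-3,8,59),(-45,8,59)],(0,255,255))
    poly([(7.5,-17,46),(52.5,-17,46),(52.5,17,46),(7.5,17,46)],(255,0,0))
    cv2.imwrite(f'pics/{out}.png',im)
E
python3 - <<'E'
from h import *
overlay('top','top0','o1',(225,175,300,295),5)
overlay('side','side0','o2',(215,175,345,245),6)
a=cv2.imread('pics/o1.png');b=cv2.imread('pics/o2.png')
E
```

```text
(no output)
```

View pics/o1.png

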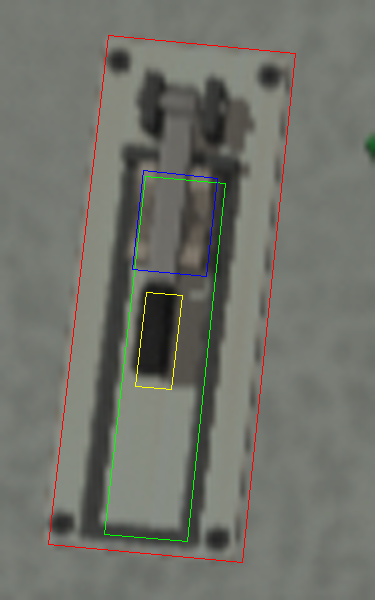

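View pics/o2.png

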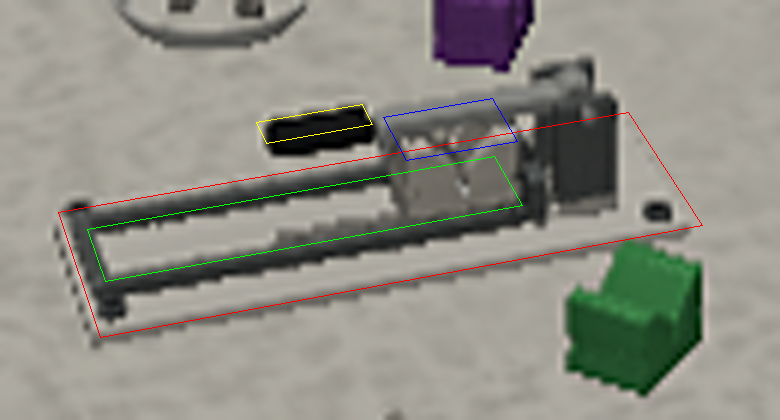

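```bash
python3 - <<'E'
from h import *
for n,(x0,y0,x1,y1),k in(('top',(242,195,275,285),8),('side',(220,180,330,232),7)):
    im=cv2.imread(f'pics/{n}0.png')
    c=cv2.resize(im[y0:y1,x0:x1],None,fx=k,fy=k,interpolation=2)
    c=cv2.convertScaleAbs(c,alpha=1.5)
    if n=='top': c=cv2.rotate(c,cv2.ROTATE_90_CLOCKWISE)
    cv2.imwrite(f'pics/z_{n}.png',c)
    blk=(im.max(2)<32); m=np.zeros_like(blk); 
    a,b=((255,240),(267,197))[n=='side']
    m[b-14:b+14,a-18:a+18]=1
    nn,l,s,ce=cv2.connectedComponentsWithStats((blk&m).astype(np.uint8))
    i=1+np.argmax(s[1:,4]); print(n,s[i],ce[i])
    cl=cloud(n,np.load(f'pics/{n}0.npy'))[l==i]; cl=cl[(cl[:,2]>40)&(cl[:,2]<75)]
    print(len(cl),cl.mean(0),np.median(cl,0))
    if n=='top': print('at z59',atz('top',*ce[i],59))
    if n=='side': print('at z54',atz('side',*ce[i],54))
    e=np.linalg.eigh(np.cov(cl[:,:2].T)); print(np.degrees(np.arctan2(e[1][1,1],e[1][0,1])))
E
```

```text
top [255 233   5  16  44] [257.11363636 239.47727273]
43 [522.73648505 137.5528752   57.81331296] [524.01351992 137.67228928  57.79007733]
at z59 [522.933489   137.45933522  59.        ]
178.27457004127422
side [260 193  17   8 100] [268.02 196.66]
99 [518.13696814 137.61824767  55.01958504] [517.71841376 137.02221405  55.46662762]
at z54 [518.67351582 139.21331234  54.        ]
172.9478137184537
```

View pics/z_top.png

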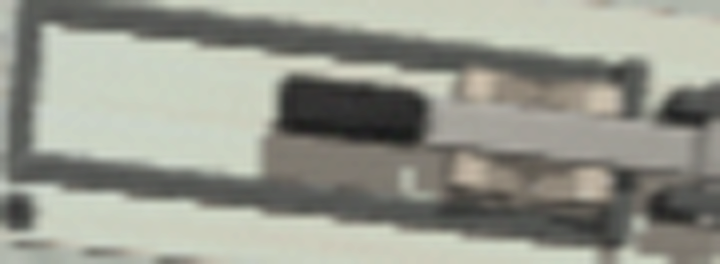

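View pics/z_side.png

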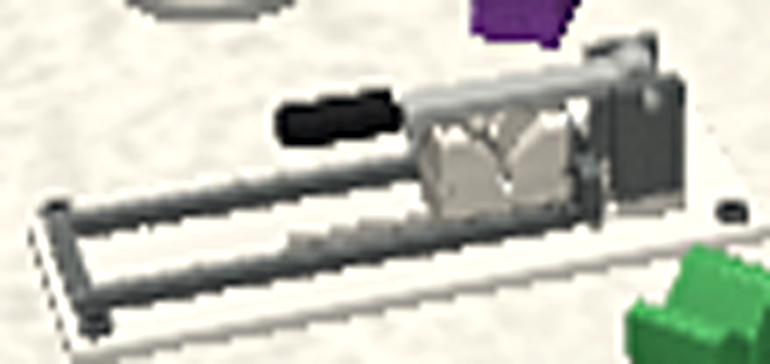

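```bash
python3 - <<'E'
from h import *
from scipy.optimize import least_squares
T=lambda x,y:(242+y/8-.5,195+(719-x)/8-.5)
S=lambda x,y:(220+x/7-.5,180+y/7-.5)
obs=[('top',T(354,109),(-24,0,58)),('top',T(40,25),(-112.5,19,17)),('top',T(33,155),(-112.5,-19,17)),
('side',S(339,118),(-24,0,53)),('side',S(84,232),(-112.5,19,12)),('side',S(95,290),(-112.5,-19,17)),
]
for sel in('top','side','both'):
    ob=[o for o in obs if sel in('both',o[0])]
    f=lambda p:np.concatenate([proj(n,F([P],p[:2],p[2]))[0]-uv for n,uv,P in ob])
    r=least_squares(f,[540,137,-5.5]); print(sel,r.x,r.fun.reshape(-1,2).round(1))
    print('grip',F([(-24,0,0)],r.x[:2],r.x[2]))
overlay('top','top0','o3',(225,175,300,295),5,r.x[:2],r.x[2])
overlay('side','side0','o4',(215,175,345,245),6,r.x[:2],r.x[2])
E
```

```text
top [545.17069181 140.1253994   -4.86744776] [[-0.1  0.1]
 [-0.1 -0.3]
 [ 0.2  0.2]]
grip [[521.25724387 142.1618196    0.        ]]
side [544.0808209  137.69703105  -6.93328297] [[ 0.6  0.2]
 [-0.7  0.5]
 [ 0.2 -0.8]]
grip [[520.2563236  140.59415526   0.        ]]
both [544.71113121 139.5326127   -5.4098286 ] [[ 0.1  0.3]
 [-0.3 -0.2]
 [-0.   0.4]
 [ 0.6 -0.1]
 [-0.7  0.8]
 [ 0.7 -0.6]]
grip [[520.81803186 141.79531091   0.        ]]
```

View pics/o3.png

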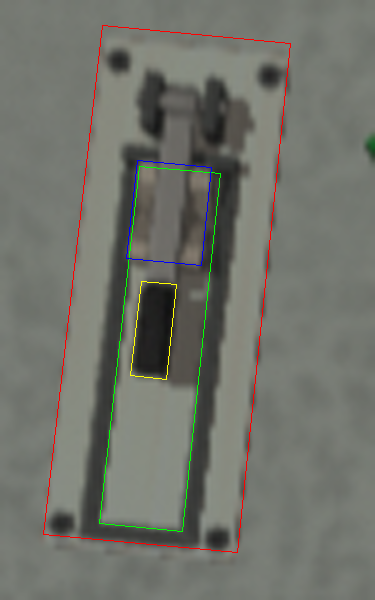

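View pics/o4.png

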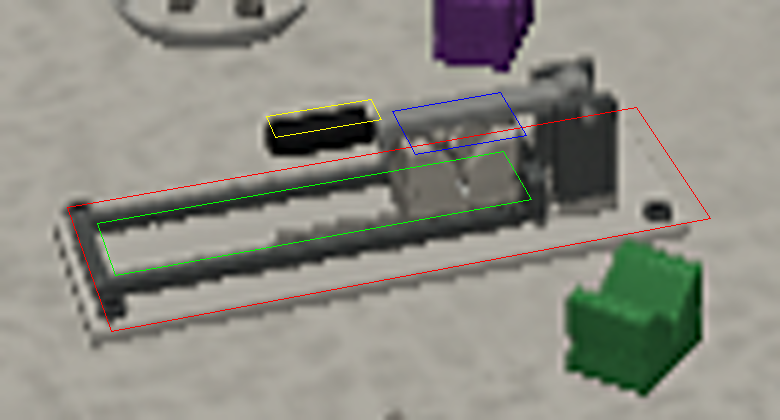

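Vee fixture choice: the left fixture in the top view, at about (259,235). It is wider and the V is visible in its block. The right fixture, at (389,227), holds the plain block. Other look-alikes are the green block (309,207), the purple block (206,191) and the loose grey vee block (328,141); I'll leave all three alone. The fixture origin is about (544.5,139.5) with yaw -5.4°, so the grip is about (520.5,141.5). The overlays agree within 2–3 mm.

Call:
{"fn": "arm_command", "kwargs": {"rot": [[0,0,1.2],[0,0,1.2],[0,0,1.2],[0,0,1.2],[0,0,1.2]], "slide": [[19,-36,0],[19,-36,0],[19,-36,0],[19,-36,0],[19,-36,0]], "gripper": [85,85,85,85,85]}}

```text
clock: 0.52
eef_pos: [319.6, 429.2, 226.8]
tool_rot: [-3.134, 0.0, 1.333]
force: [0.3, -0.4, 0.8]
width: 84.9
```

Call:
{"fn": "arm_command", "kwargs": {"rot": [[0,0,1.2],[0,0,1.2],[0,0,1.2],[0,0,1.2],[0,0,1.2]], "slide": [[19,-36,0],[19,-36,0],[19,-36,0],[19,-36,0],[19,-36,0]], "gripper": [85,85,85,85,85]}}

```text
clock: 0.93
eef_pos: [414.1, 243.1, 225.9]
tool_rot: [-3.133, 0.002, 1.445]
force: [1.0, 0.5, -0.6]
width: 85.0
```

Call:
{"fn": "arm_command", "kwargs": {"rot": [[-0.6,-5.8,0.6],[-0.6,-5.8,0.6],[-0.6,-5.8,0.6],[-0.6,-5.8,0],[-0.6,-5.8,0]], "slide": [[8,-16,-10],[8,-16,-10],[8,-16,-10],[8,-16,-10],[8,-16,-10]], "gripper": [85,85,85,85,60]}}

```text
clock: 1.35
eef_pos: [454.0, 161.3, 192.3]
tool_rot: [2.777, 0.027, 1.437]
force: [0.1, -0.3, 0.6]
width: 75.1
```

Call:
{"fn": "arm_command", "kwargs": {"rot": [[-0.6,-5.8,0],[0,0,0]], "slide": [[8,-16,-10],[0,0,0]], "gripper": [60,60]}}

```text
clock: 1.52
eef_pos: [457.1, 152.1, 190.0]
tool_rot: [2.748, 0.041, 1.43]
force: [-0.5, 0.2, 0.1]
width: 60.1
```

```bash
cat >> h.py <<'E'
def st():
    s=telemetry.read_state(); R=Ro.from_euler('xyz',s['tool_rot'])
    Rf=Ro.from_euler('z',-5.4,degrees=True).inv()
    f=lambda p:Rf.apply(np.array(p)-[544.5,139.5,0])
    M=R.as_matrix()
    print('tcp',s['eef_pos'].round(1),'d',M[:,2].round(3),'x',M[:,0].round(3)); print('fixture tcp',f(s['eef_pos']).round(1),'grasp',f(s['eef_pos']-19*M[:,2]).round(1),'d',Rf.apply(M[:,2]).round(3),'x',Rf.apply(M[:,0]).round(3))
    print('q',s['qpos'].round(2),'F',s['force'].round(1),'w',s['width'],s['clock'])
E
python3 -c "
from h import *
st()"
```

```text
tcp [457.1 152.1 190. ] d [ 0.375 -0.091 -0.923] x [ 0.14   0.989 -0.041]
fixture tcp [-88.2   4.3 190. ] grasp [-95.5   5.4 207.5] d [ 0.382 -0.056 -0.923] x [ 0.046  0.998 -0.041]
q [-0.74  0.38  0.2   2.32  0.89  0.26  0.03] F [-0.5  0.2  0.1] w 60.06890822094341 1.5167
```

Call:
{"fn": "arm_command", "kwargs": {"rot": [[1,0,1.3],[1,0,1.3],[0,0,0],[0,0,0],[0,0,0]], "slide": [[10,-1.6,-22],[10,-1.6,-22],[10,-1.6,-22],[10,-1.6,-22],[10,-1.6,-10]], "gripper": [60,60,60,60,60]}}

```text
clock: 1.93
eef_pos: [496.0, 146.0, 122.0]
tool_rot: [2.746, 0.028, 1.457]
force: [-0.3, -0.5, -0.2]
width: 59.9
```

```bash
python3 -c "
from h import *
st();snap('side','s1')
overlay('side','s1','s1c',(215,100,345,245),5,(544.5,139.5),-5.4)"
```

```text
tcp [496. 146. 122.] d [ 0.38  -0.069 -0.922] x [ 0.114  0.993 -0.028]
fixture tcp [-48.9   1.9 122. ] grasp [-56.2   2.6 139.6] d [ 0.385 -0.033 -0.922] x [ 0.02   0.999 -0.028]
q [-0.5   0.55 -0.01  2.31  1.7   0.25 -0.71] F [-0.3 -0.5 -0.2] w 59.865906269099625 1.9333
```

View pics/s1c.png

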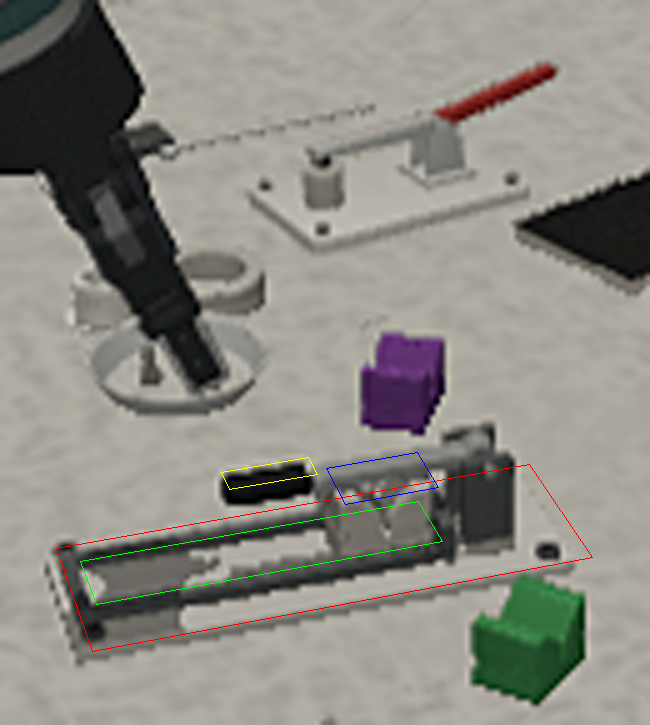

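Call:
{"fn": "arm_command", "kwargs": {"rot": [[0.8,0,0.6],[0.8,0,0.5],[0,0,0],[0,0,0],[0,0,0]], "slide": [[7,-1,-18],[7,-1,-18],[7,-1,-18],[7,-1,-18],[4,-1,-8]], "gripper": [50,50,50,50,50]}}

```text
clock: 2.4
eef_pos: [532.5, 139.9, 41.9]
tool_rot: [2.745, 0.004, 1.47]
force: [-0.7, -0.1, 0.1]
width: 49.8
```

Call:
{"fn": "arm_command", "kwargs": {"rot": [[0,0,0]], "slide": [[0,0,0]], "gripper": [50]}}

```text
clock: 2.48
eef_pos: [532.7, 138.7, 40.7]
tool_rot: [2.747, 0.006, 1.468]
force: [-0.1, 0.1, -0.7]
width: 49.9
```

```bash
python3 -c "
from h import *
st()"
```

```text
tcp [532.7 138.7  40.7] d [ 0.382 -0.045 -0.923] x [ 0.102  0.995 -0.006]
fixture tcp [-11.7  -1.9  40.7] grasp [-19.   -1.7  58.2] d [ 0.384 -0.008 -0.923] x [ 0.008  1.    -0.006]
q [-0.28  0.76 -0.23  2.27  2.12  0.42 -1.05] F [-0.1  0.1 -0.7] w 49.866932000140935 2.4833
```

Adjust to fixture grasp (-26,0,52), then close gradually.

Call:
{"fn": "arm_command", "kwargs": {"rot": [[0,0,0],[0,0,0],[0,0,0],[0,0,0],[0,0,0]], "slide": [[-5,1.5,-3],[-3,1,-3.5],[0,0,0],[0,0,0],[0,0,0]], "gripper": [50,50,24,24,24]}}

```text
clock: 2.9
eef_pos: [523.1, 142.1, 36.6]
tool_rot: [2.746, 0.008, 1.471]
force: [0.8, 0.6, -0.3]
width: 24.2
```

```bash
python3 -c "
from h import *
st();
for n,b,k in(('side',(220,130,330,230),7),('top',(225,175,300,295),5)):
    im,d=snap(n,n+'2'); overlay(n,n+'2',n+'2c',b,k,(544.5,139.5),-5.4)"
```

```text
tcp [523.1 142.1  36.6] d [ 0.383 -0.046 -0.923] x [ 0.1    0.995 -0.008]
fixture tcp [-21.6   0.6  36.6] grasp [-28.9   0.8  54.2] d [ 0.386 -0.01  -0.923] x [ 0.006  1.    -0.008]
q [-0.28  0.77 -0.25  2.29  2.14  0.45 -1.08] F [ 0.8  0.6 -0.3] w 24.166250967267825 2.9
```

View pics/side2c.png

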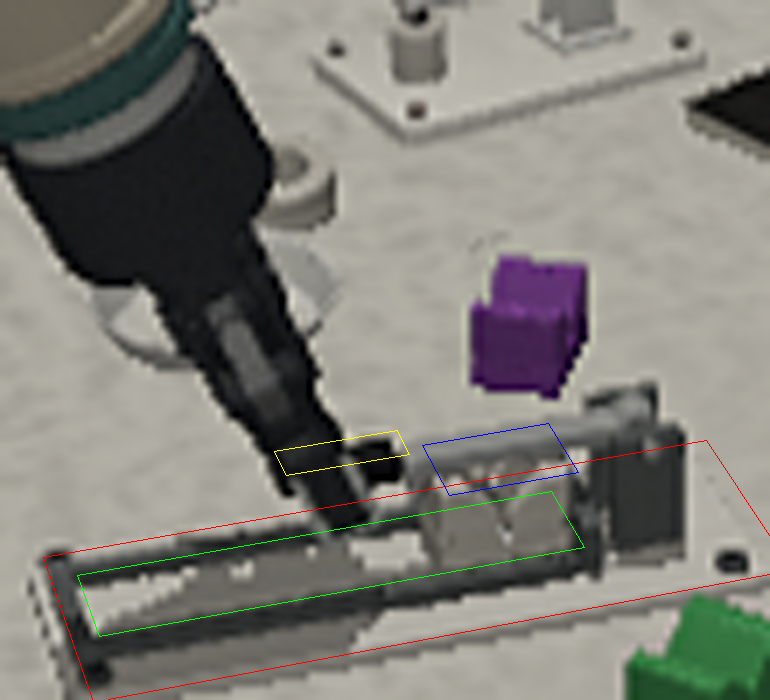

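View pics/top2c.png

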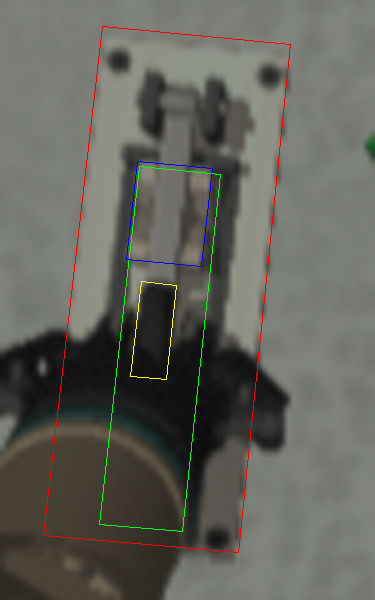

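Call:
{"fn": "arm_command", "kwargs": {"rot": [[0,0,0],[0,0,0],[0,0,0],[0,0,0],[0,0,0]], "slide": [[0,0,-1],[0,0,0],[0,0,0],[0,0,0],[0,0,0]], "gripper": [10,10,10,10,10]}}

```text
clock: 3.42
eef_pos: [523.6, 142.9, 36.7]
tool_rot: [2.744, 0.007, 1.471]
force: [0.3, -0.2, 0.4]
width: 14.8
```

```bash
python3 -c "
from h import *
st()"
```

```text
tcp [523.6 142.9  36.7] d [ 0.385 -0.045 -0.922] x [ 0.1    0.995 -0.007]
fixture tcp [-21.1   1.4  36.7] grasp [-28.5   1.6  54.2] d [ 0.387 -0.008 -0.922] x [ 0.006  1.    -0.007]
q [-0.28  0.77 -0.25  2.29  2.14  0.46 -1.09] F [ 0.3 -0.2  0.4] w 14.786724216178888 3.4167
```

```bash
cat > arc.py <<'E'
from h import *
import sys
dth=float(sys.argv[1]); da=float(sys.argv[2]); n=int(sys.argv[3])
st()
s=telemetry.read_state(); M=Ro.from_euler('xyz',s['tool_rot']).as_matrix()
Rf=Ro.from_euler('z',-5.4,degrees=True)
d=Rf.inv().apply(M[:,2]); t=Rf.inv().apply(s['eef_pos']-[544.5,139.5,0]); g=t-19*d
v=np.array([g[0]-80,g[2]-51]); r=np.hypot(*v); th=np.degrees(np.arctan2(v[1],-v[0])); print('r',r,'theta',th,'tilt',np.degrees(np.arctan2(d[0],-d[2])))
R0=108.5
for i in range(1,n+1):
    T=np.radians(th+dth*i); gg=np.array([80-R0*np.cos(T),g[1],51+R0*np.sin(T)])
    di=Ro.from_euler('y',da*i,degrees=True).apply(d); ti=gg+19*di
    print((Rf.apply(ti-t)).round(1), 'rot',Rf.apply([0,da,0]).round(1)); t=ti
E
python3 arc.py 5 3 5
```

```text
tcp [523.6 142.9  36.7] d [ 0.385 -0.045 -0.922] x [ 0.1    0.995 -0.007]
fixture tcp [-21.1   1.4  36.7] grasp [-28.5   1.6  54.2] d [ 0.387 -0.008 -0.922] x [ 0.006  1.    -0.007]
q [-0.28  0.77 -0.25  2.29  2.14  0.46 -1.09] F [ 0.3 -0.2  0.4] w 14.786724216178888 3.4167
r 108.52424235593018 theta 1.705526720892708 tilt 22.778034162209618
[-0.2  0.   9.1] rot [0.3 3.  0. ]
[ 0.6 -0.1  9. ] rot [0.3 3.  0. ]
[ 1.4 -0.1  8.9] rot [0.3 3.  0. ]
[ 2.1 -0.2  8.7] rot [0.3 3.  0. ]
[ 2.9 -0.3  8.5] rot [0.3 3.  0. ]
```

Call:
{"fn": "arm_command", "kwargs": {"rot": [[0.3,3,0],[0.3,3,0],[0.3,3,0]], "slide": [[-0.2,0,9],[0.6,0,9],[1.4,0,9]], "gripper": [10,10,10]}}

```text
clock: 3.67
eef_pos: [523.5, 142.7, 52.1]
tool_rot: [2.847, 0.015, 1.474]
force: [1.5, 4.9, -6.9]
width: 14.5
```

```bash
python3 arc.py 5 3 5
```

```text
tcp [523.5 142.7  52.1] d [ 0.287 -0.042 -0.957] x [ 0.097  0.995 -0.015]
fixture tcp [-21.2   1.2  52.1] grasp [-26.7   1.5  70.3] d [ 0.29  -0.015 -0.957] x [ 0.002  1.    -0.015]
q [-0.32  0.71 -0.14  2.2   1.66  0.25 -0.58] F [ 1.5  4.9 -6.9] w 14.471027160102956 3.6667
r 108.45718766693071 theta 10.230807060769678 tilt 16.858469857437314
[ 1.1 -0.1  9. ] rot [0.3 3.  0. ]
[ 1.9 -0.2  8.8] rot [0.3 3.  0. ]
[ 2.7 -0.3  8.6] rot [0.3 3.  0. ]
[ 3.4 -0.3  8.3] rot [0.3 3.  0. ]
[ 4.1 -0.4  7.9] rot [0.3 3.  0. ]
```

Call:
{"fn": "arm_command", "kwargs": {"rot": [[0.3,3,0],[0.3,3,0],[0.3,3,0],[0.3,3,0],[0.3,3,0]], "slide": [[1,0,9],[2,0,9],[2.7,0,8.6],[3.4,0,8.3],[4,0,8]], "gripper": [10,10,10,10,10]}}

```text
clock: 4.08
eef_pos: [527.0, 142.4, 75.0]
tool_rot: [3.028, 0.028, 1.485]
force: [14.1, -5.8, -16.2]
width: 15.1
```

```bash
python3 arc.py 6 3 5
```

```text
tcp [527.  142.4  75. ] d [ 0.11  -0.037 -0.993] x [ 0.086  0.996 -0.028]
fixture tcp [-17.7   1.2  75. ] grasp [-19.8   1.7  93.9] d [ 0.113 -0.026 -0.993] x [-0.008  1.    -0.028]
q [-0.04  0.73 -0.49  2.02  0.87  0.53  0.31] F [ 14.1  -5.8 -16.2] w 15.105822217628676 4.0833
r 108.64241652368558 theta 23.23774037096512 tilt 6.497426494130037
[ 4.1 -0.4 10. ] rot [0.3 3.  0. ]
[ 5.  -0.5  9.6] rot [0.3 3.  0. ]
[ 6.  -0.6  8.9] rot [0.3 3.  0. ]
[ 6.9 -0.7  8.2] rot [0.3 3.  0. ]
[ 7.7 -0.7  7.4] rot [0.3 3.  0. ]
```

Call:
{"fn": "arm_command", "kwargs": {"rot": [[0.3,2,0],[0.3,2,0],[0.3,2,0],[0.3,2,0],[0.3,2,0]], "slide": [[5,-0.5,13],[6.5,-0.5,13],[8,-0.5,12],[9,-0.7,11],[10,-0.7,10]], "gripper": [10,10,10,10,10]}}

```text
clock: 4.5
eef_pos: [567.8, 138.4, 129.5]
tool_rot: [-3.062, 0.004, 1.484]
force: [8.2, 4.3, -25.6]
width: 14.8
```

```bash
python3 arc.py 8 3 5; python3 -c "
from h import *
snap('side','s3');b=cv2.imread('pics/s3.png'); cv2.imwrite('pics/s3c.png',cv2.resize(b[100:240,215:345],None,fx=4,fy=4))"
```

```text
tcp [567.8 138.4 129.5] d [-0.08   0.003 -0.997] x [ 0.087  0.996 -0.004]
fixture tcp [ 23.3   1.1 129.5] grasp [ 24.8   1.2 148.4] d [-0.08  -0.004 -0.997] x [-0.007  1.    -0.004]
q [ 0.15  0.79 -0.71  1.71  0.57  0.94  0.69] F [  8.2   4.3 -25.6] w 14.80809494301942 4.5
r 111.92963855886096 theta 60.47453605345397 tilt -4.583651492173931
[14.3 -1.4  3.6] rot [0.3 3.  0. ]
[13.4 -1.3  4.7] rot [0.3 3.  0. ]
[13.9 -1.3  2.7] rot [0.3 3.  0. ]
[14.1 -1.3  0.7] rot [0.3 3.  0. ]
[14.  -1.3 -1.4] rot [0.3 3.  0. ]
```

View pics/s3c.png

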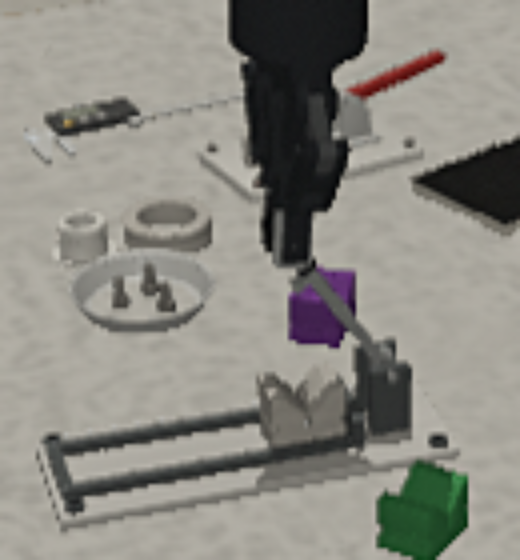

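Call:
{"fn": "arm_command", "kwargs": {"rot": [[0.2,2,0],[0.2,2,0],[0.2,2,0],[0.2,2,0]], "slide": [[13,-1.4,4],[13,-1.3,4],[13,-1.3,2.5],[11,-1.3,0.7]], "gripper": [10,10,10,10]}}

```text
clock: 4.88
eef_pos: [601.7, 135.0, 142.2]
tool_rot: [-2.874, 0.005, 1.487]
force: [-8.9, 1.4, 8.8]
width: 14.8
```

```bash
python3 arc.py 5 2 4
```

```text
tcp [601.7 135.  142.2] d [-0.264  0.017 -0.964] x [ 0.084  0.996 -0.005]
fixture tcp [ 57.3   0.9 142.2] grasp [ 62.4   1.  160.5] d [-0.264 -0.008 -0.964] x [-0.01   1.    -0.005]
q [ 0.15  0.92 -0.74  1.42  0.46  1.26  0.85] F [-8.9  1.4  8.8] w 14.79139591919182 4.8833
r 110.93530118468667 theta 80.85313345474246 tilt -15.31186821296828
[ 9.1 -0.9 -1.1] rot [0.2 2.  0. ]
[ 8.8 -0.8  0.5] rot [0.2 2.  0. ]
[ 8.8 -0.8 -0.3] rot [0.2 2.  0. ]
[ 8.7 -0.8 -1.1] rot [0.2 2.  0. ]
```

Call:
{"fn": "arm_command", "kwargs": {"rot": [[0.2,2,0],[0.2,2,0],[0.2,2,0],[0,0,0]], "slide": [[9,-0.9,0],[9,-0.8,0],[9,-0.8,0],[2,0,0]], "gripper": [10,10,10,10]}}

```text
clock: 5.22
eef_pos: [617.6, 133.2, 144.6]
tool_rot: [-2.726, 0.007, 1.493]
force: [-1.8, -0.6, 2.3]
width: 14.8
```

```bash
python3 arc.py 5 2 1; python3 -c "
from h import *
snap('side','s4');b=cv2.imread('pics/s4.png'); cv2.imwrite('pics/s4c.png',cv2.resize(b[100:240,215:345],None,fx=4,fy=4))"
```

```text
tcp [617.6 133.2 144.6] d [-0.403  0.025 -0.915] x [ 0.078  0.997 -0.007]
fixture tcp [ 73.4   0.7 144.6] grasp [ 81.    0.9 161.9] d [-0.403 -0.013 -0.915] x [-0.017  1.    -0.007]
q [ 0.12  1.02 -0.73  1.2   0.41  1.49  0.93] F [-1.8 -0.6  2.3] w 14.84620137333924 5.2167
r 110.9492851051934 theta 90.54032452583566 tilt -23.789801213003106
[ 8.8 -0.8 -2.7] rot [0.2 2.  0. ]
```

View pics/s4c.png

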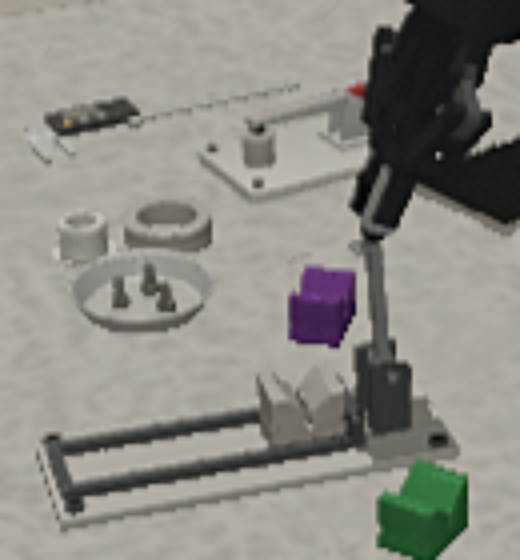

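Call:
{"fn": "arm_command", "kwargs": {"rot": [[0,0,0],[0,0,0],[0,0,0],[0,0,0],[0,0,0]], "slide": [[6,-0.6,0],[3,0,0],[0,0,0],[0,0,0],[0,0,0]], "gripper": [10,10,10,40,40]}}

```text
clock: 5.68
eef_pos: [621.3, 132.5, 143.7]
tool_rot: [-2.714, 0.01, 1.497]
force: [-1.0, 0.4, 0.0]
width: 38.1
```

Call:
{"fn": "arm_command", "kwargs": {"rot": [[0,0,0],[0,0,0],[0,0,0],[0,0,0],[0,0,0]], "slide": [[0,0,0],[0,0,15],[0,0,25],[0,0,25],[0,0,25]], "gripper": [45,45,45,45,45]}}

```text
clock: 6.1
eef_pos: [619.3, 129.7, 232.6]
tool_rot: [-2.708, 0.016, 1.497]
force: [-0.0, 0.5, 0.3]
width: 44.8
```

```bash
python3 arc.py 5 2 1; python3 -c "
from h import *
snap('side','s5');b=cv2.imread('pics/s5.png'); cv2.imwrite('pics/s5c.png',cv2.resize(b[60:240,215:345],None,fx=4,fy=4))"
```

```text
tcp [619.3 129.7 232.6] d [-0.42   0.017 -0.907] x [ 0.073  0.997 -0.016]
fixture tcp [ 75.4  -2.8 232.6] grasp [ 83.3  -2.3 249.9] d [-0.419 -0.023 -0.907] x [-0.021  1.    -0.016]
q [ 0.11  0.95 -0.75  1.1   0.37  1.66  0.95] F [-0.   0.5  0.3] w 44.81429280678935 6.1
r 198.89726525737214 theta 90.9592747499654 tilt -24.809773342556063
[  7.3  -0.7 -90.7] rot [0.2 2.  0. ]
```

View pics/s5c.png

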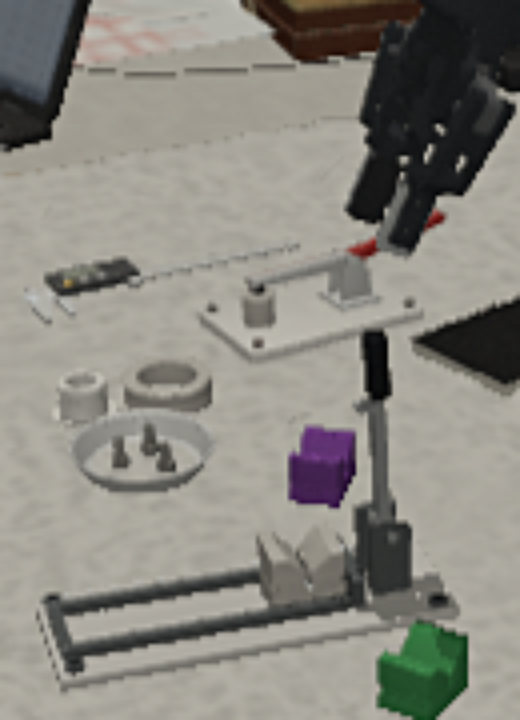

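```bash
python3 - <<'E'
from h import *
for th in (80,85,90,95):
    t=np.radians(th); L=lambda l:(80-l*np.cos(t),0,51+l*np.sin(t))
    print(th,[((p-[215,60]+.5)*4).round(0) for p in proj('side',F([L(125),L(83),L(40)],(544.5,139.5),-5.4))])
E
```

```text
80 [array([348., 339.]), array([361., 403.]), array([374., 465.])]
85 [array([366., 334.]), array([373., 399.]), array([380., 463.])]
90 [array([385., 330.]), array([385., 397.]), array([385., 462.])]
95 [array([403., 328.]), array([397., 396.]), array([391., 462.])]
```

Call:
{"fn": "arm_command", "kwargs": {"rot": [[-0.5,-5,0],[-0.5,-5,0],[-0.5,-5,0],[-0.5,-5,0],[-0.5,-5,0]], "slide": [[-10,1.5,0],[-10,1.5,0],[-10,1.5,0],[-10,1.5,0],[-10,1.5,0]], "gripper": [0,0,0,0,0]}}

```text
clock: 6.57
eef_pos: [578.5, 139.2, 241.1]
tool_rot: [3.101, 0.01, 1.48]
force: [0.5, -0.3, -0.3]
width: 0.3
```

```bash
python3 -c "
from h import *
st()"
```

```text
tcp [578.5 139.2 241.1] d [ 0.039 -0.013 -0.999] x [ 0.09   0.996 -0.01 ]
fixture tcp [ 33.9   2.9 241.1] grasp [ 33.2   3.1 260.1] d [ 0.04  -0.01  -0.999] x [-0.004  1.    -0.01 ]
q [ 0.17  0.62 -0.76  1.69  0.53  1.02  0.71] F [ 0.5 -0.3 -0.3] w 0.2653907625746748 6.5667
```

Call:
{"fn": "arm_command", "kwargs": {"rot": [[0,0,0],[0,0,0],[0,0,0],[0,0,0],[0,0,0]], "slide": [[0,-1,-30],[0,-1,-30],[0,-1,-30],[8,-1,0],[8,-1,0]], "gripper": [0,0,0,0,0]}}

```text
clock: 6.98
eef_pos: [590.5, 137.7, 161.3]
tool_rot: [3.082, 0.01, 1.492]
force: [0.2, -0.0, 1.6]
width: -0.0
```

Call:
{"fn": "arm_command", "kwargs": {"rot": [[0,0,0],[0,0,0],[0,0,0],[0,0,0]], "slide": [[5,-0.5,0],[5,-0.5,0],[5,-0.5,0],[0,0,0]], "gripper": [0,0,0,0]}}

```text
clock: 7.32
eef_pos: [612.5, 136.6, 166.6]
tool_rot: [3.075, 0.007, 1.488]
force: [-1.5, 0.2, -0.4]
width: 0.2
```

```bash
python3 -c "
from h import *
st()
snap('side','s6');b=cv2.imread('pics/s6.png'); cv2.imwrite('pics/s6c.png',cv2.resize(b[60:240,215:345],None,fx=4,fy=4))"
```

```text
tcp [612.5 136.6 166.6] d [ 0.066 -0.012 -0.998] x [ 0.083  0.997 -0.007]
fixture tcp [ 67.9   3.5 166.6] grasp [ 66.7   3.6 185.5] d [ 0.067 -0.006 -0.998] x [-0.011  1.    -0.007]
q [ 0.13  0.73 -0.69  1.7   0.63  0.89  0.66] F [-1.5  0.2 -0.4] w 0.2096604745657904 7.3167
```

View pics/s6c.png

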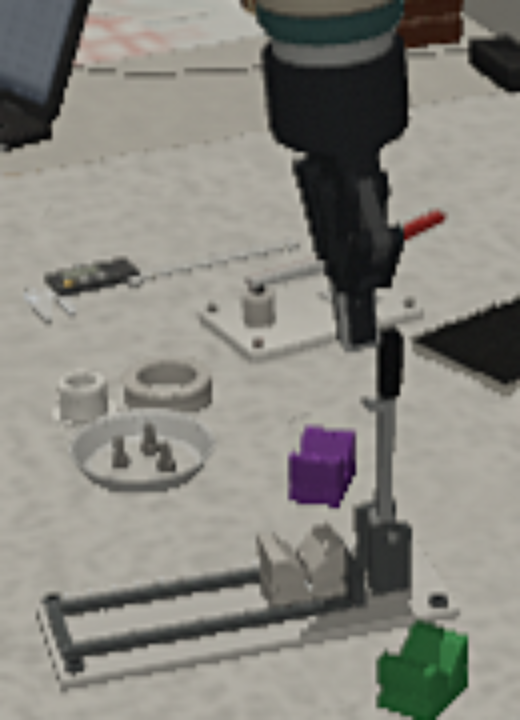

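Call:
{"fn": "arm_command", "kwargs": {"rot": [[0,0,0],[0,0,0],[0,0,0],[0,0,0],[0,0,0]], "slide": [[5,-0.5,0],[0,0,0],[-20,2,0],[-25,2,0],[-25,2,0]], "gripper": [0,0,0,60,60]}}

```text
clock: 7.78
eef_pos: [552.4, 142.0, 167.9]
tool_rot: [3.067, 0.002, 1.482]
force: [0.3, 0.6, 1.2]
width: 23.1
```

```bash
python3 -c "
from h import *
st()
snap('side','s7');b=cv2.imread('pics/s7.png'); cv2.imwrite('pics/s7c.png',cv2.resize(b[60:240,215:345],None,fx=4,fy=4))
snap('top','t7');overlay('top','t7','t7c',(225,175,300,295),5,(544.5,139.5),-5.4)"
```

```text
tcp [552.4 142.  167.9] d [ 0.074 -0.008 -0.997] x [ 0.089  0.996 -0.002]
fixture tcp [  7.6   3.2 167.9] grasp [  6.2   3.2 186.9] d [ 0.074 -0.002 -0.997] x [-0.005  1.    -0.002]
q [ 0.13  0.65 -0.69  1.86  0.64  0.79  0.57] F [0.3 0.6 1.2] w 23.0533250485815 7.7833
```

View pics/s7c.png

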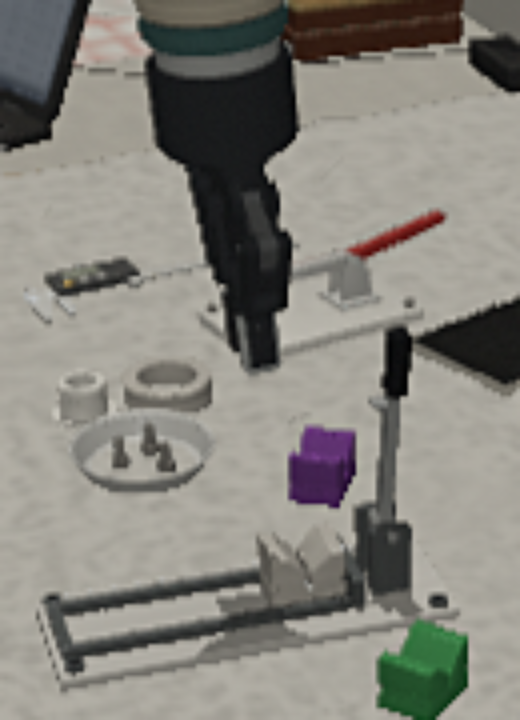

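View pics/t7c.png

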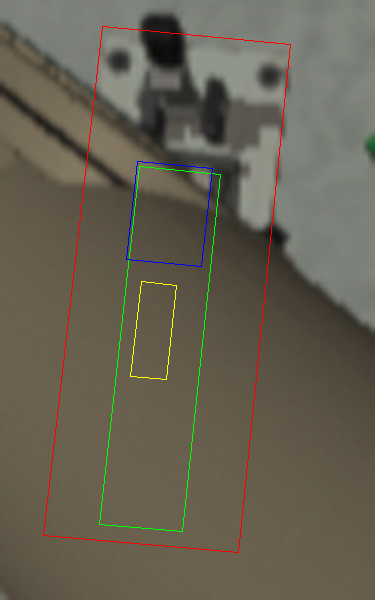

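Call:
{"fn": "arm_command", "kwargs": {"rot": [[0,0,0],[0,0,0],[0,0,0],[0,0,0],[0,0,0]], "slide": [[3,-0.6,-25],[3,-0.6,-25],[3,-0.6,-25],[3,-0.6,-20],[0,0,0]], "gripper": [60,60,60,60,60]}}

```text
clock: 8.3
eef_pos: [567.3, 141.4, 74.3]
tool_rot: [3.057, 0.001, 1.488]
force: [-1.1, -1.5, -0.3]
width: 60.1
```

```bash
python3 -c "
from h import *
st()"
```

```text
tcp [567.3 141.4  74.3] d [ 0.084 -0.008 -0.996] x [ 0.083  0.997 -0.001]
fixture tcp [22.5  4.1 74.3] grasp [20.9  4.1 93.2] d [ 0.085  0.    -0.996] x [-0.012  1.    -0.001]
q [ 0.05  0.78 -0.57  1.9   0.8   0.62  0.45] F [-1.1 -1.5 -0.3] w 60.13817431582207 8.3
```

Call:
{"fn": "arm_command", "kwargs": {"rot": [[0,0,0],[0,0,0],[0,0,0],[0,0,0]], "slide": [[-1,-1.5,-18],[-1,-1.5,-18],[0,0,-12],[0,0,0]], "gripper": [60,60,60,60]}}

```text
clock: 8.63
eef_pos: [569.9, 139.8, 27.4]
tool_rot: [3.05, -0.002, 1.488]
force: [-0.5, -0.1, 0.2]
width: 60.1
```

```bash
python3 -c "
from h import *
st()
snap('side','s8');b=cv2.imread('pics/s8.png'); cv2.imwrite('pics/s8c.png',cv2.resize(b[120:240,215:345],None,fx=6,fy=6))"
```

```text
tcp [569.9 139.8  27.4] d [ 0.091 -0.005 -0.996] x [0.083 0.997 0.002]
fixture tcp [25.3  2.7 27.4] grasp [23.6  2.6 46.3] d [ 0.091  0.003 -0.996] x [-0.011  1.     0.002]
q [-0.    0.85 -0.48  1.92  0.88  0.52  0.37] F [-0.5 -0.1  0.2] w 60.11123152684644 8.6333
```

View pics/s8c.png

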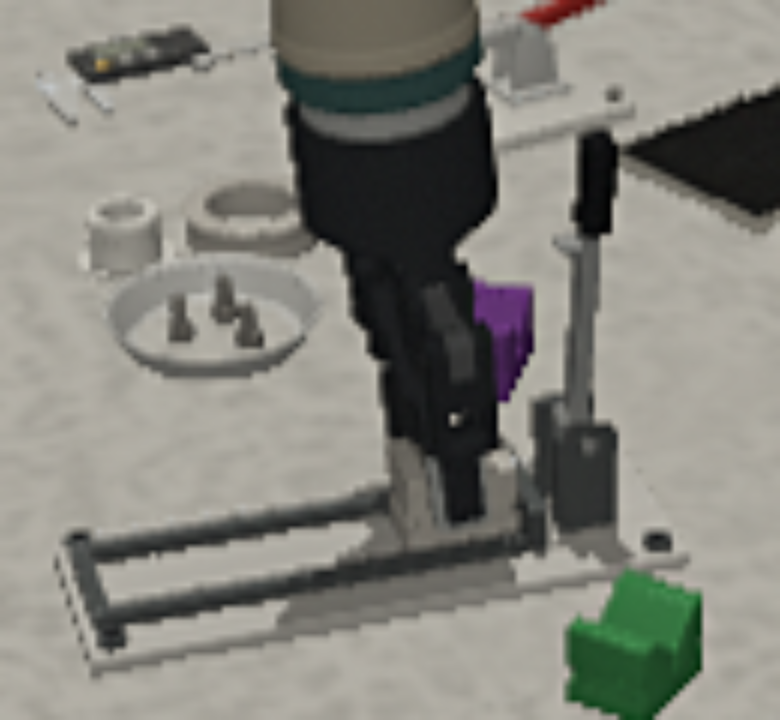

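Call:
{"fn": "arm_command", "kwargs": {"rot": [[0,0,0],[0,0,0],[0,0,0],[0,0,0],[0,0,0]], "slide": [[-4,-1,-4],[-3,0,-2],[0,0,0],[0,0,0],[0,0,0]], "gripper": [60,60,45,45,40]}}

```text
clock: 9.1
eef_pos: [565.8, 140.6, 26.3]
tool_rot: [3.042, -0.006, 1.488]
force: [-0.4, -0.1, 0.5]
width: 39.8
```

```bash
python3 -c "
from h import *
st()"
```

```text
tcp [565.8 140.6  26.3] d [ 0.099 -0.002 -0.995] x [0.083 0.997 0.006]
fixture tcp [21.1  3.1 26.3] grasp [19.2  3.  45.3] d [ 0.099  0.007 -0.995] x [-0.011  1.     0.006]
q [-0.01  0.84 -0.47  1.94  0.9   0.49  0.35] F [-0.4 -0.1  0.5] w 39.81652646308155 9.1
```

Call:
{"fn": "arm_command", "kwargs": {"rot": [[0,0,0],[0,0,0],[0,0,0]], "slide": [[0,-1.5,-5],[0,-0.5,-2],[0,0,-1]], "gripper": [44,44,44]}}

```text
clock: 9.35
eef_pos: [566.8, 138.7, 19.0]
tool_rot: [3.04, -0.007, 1.488]
force: [1.2, -0.2, 0.3]
width: 44.0
```

Call:
{"fn": "arm_command", "kwargs": {"rot": [[0,0,0],[0,0,0],[0,0,0],[0,0,0]], "slide": [[0,0,0],[0,0,0],[0,0,0],[0,0,0]], "gripper": [28,28,28,28]}}

```text
clock: 9.68
eef_pos: [566.7, 138.6, 18.9]
tool_rot: [3.04, -0.006, 1.488]
force: [-0.9, 0.4, 0.3]
width: 33.4
```

```bash
python3 -c "
from h import *
st()"
```

```text
tcp [566.7 138.6  18.9] d [ 0.101 -0.002 -0.995] x [0.083 0.997 0.006]
fixture tcp [22.2  1.2 18.9] grasp [20.3  1.1 37.8] d [ 0.101  0.008 -0.995] x [-0.011  1.     0.006]
q [-0.02  0.85 -0.45  1.94  0.92  0.47  0.34] F [-0.9  0.4  0.3] w 33.37251935470121 9.6833
```

Call:
{"fn": "arm_command", "kwargs": {"rot": [[0,0,0],[0,0,0],[0,0,0]], "slide": [[-5,0.5,0],[-8,0.8,0],[-8,0.8,0]], "gripper": [28,28,28]}}

```text
clock: 9.93
eef_pos: [548.0, 140.4, 19.0]
tool_rot: [3.036, -0.009, 1.485]
force: [3.0, 0.2, -1.6]
width: 33.1
```

```bash
python3 -c "
from h import *
st()"
```

```text
tcp [548.  140.4  19. ] d [ 0.106 -0.001 -0.994] x [0.086 0.996 0.009]
fixture tcp [ 3.4  1.3 19. ] grasp [ 1.4  1.1 37.9] d [ 0.105  0.009 -0.994] x [-0.008  1.     0.009]
q [-0.05  0.83 -0.42  1.99  0.95  0.42  0.28] F [ 3.   0.2 -1.6] w 33.09655722901049 9.9333
```

Call:
{"fn": "arm_command", "kwargs": {"rot": [[0,0,0],[0,0,0],[0,0,0],[0,0,0],[0,0,0]], "slide": [[-9,0.8,0],[-9,0.8,0],[-9,0.8,0],[-9,0.8,0],[-9,0.8,0]], "gripper": [28,28,28,28,28]}}

```text
clock: 10.35
eef_pos: [497.9, 144.5, 19.0]
tool_rot: [3.037, -0.009, 1.485]
force: [1.0, 0.9, -4.0]
width: 33.3
```

```bash
python3 -c "
from h import *
st()
snap('side','s9');b=cv2.imread('pics/s9.png'); cv2.imwrite('pics/s9c.png',cv2.resize(b[120:240,215:345],None,fx=6,fy=6))"
```

```text
tcp [497.9 144.5  19. ] d [ 0.105 -0.    -0.995] x [0.086 0.996 0.009]
fixture tcp [-46.9   0.6  19. ] grasp [-48.9   0.4  37.8] d [ 0.104  0.01  -0.995] x [-0.008  1.     0.009]
q [-0.15  0.79 -0.32  2.12  1.04  0.31  0.12] F [ 1.   0.9 -4. ] w 33.26529033919128 10.35
```

View pics/s9c.png

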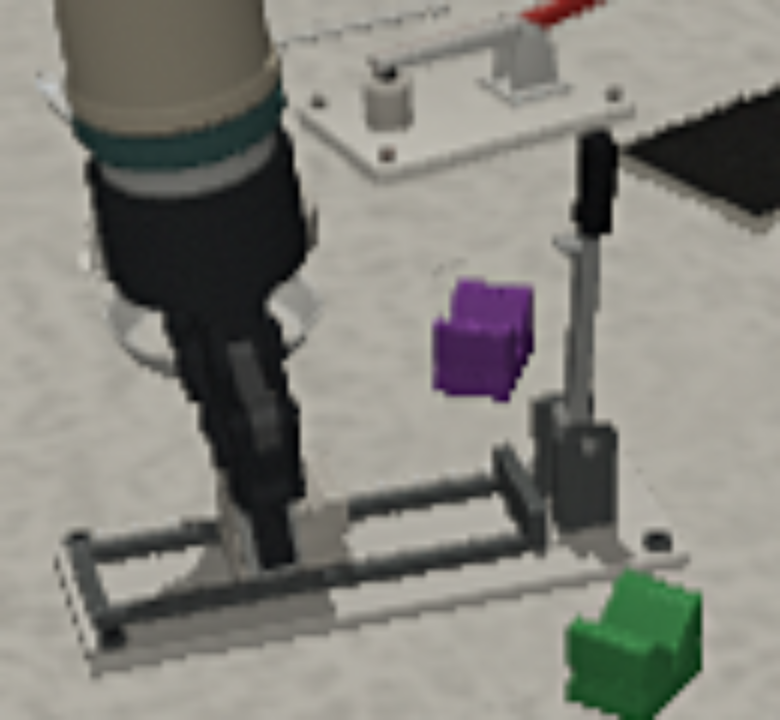

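Call:
{"fn": "arm_command", "kwargs": {"rot": [[0,0,0],[0,0,0],[0,0,0],[0,0,0],[0,0,0]], "slide": [[0,0,0],[0,0,0],[0,0,20],[0,0,25],[0,0,15]], "gripper": [45,60,60,60,60]}}

```text
clock: 10.82
eef_pos: [489.6, 144.8, 77.8]
tool_rot: [3.05, -0.003, 1.491]
force: [0.9, 0.3, -0.1]
width: 60.0
```

Call:
{"fn": "arm_command", "kwargs": {"rot": [[0.1,1.5,0],[0.1,1.5,0],[0.1,1.5,0],[0.1,1.5,0],[0,0,0]], "slide": [[14,-1.4,0],[14,-1.4,0],[14,-1.4,0],[14,-1.4,0],[0,0,0]], "gripper": [0,0,0,0,0]}}

```text
clock: 11.23
eef_pos: [548.3, 139.4, 83.2]
tool_rot: [-3.127, -0.007, 1.491]
force: [0.9, 0.0, -0.5]
width: 0.9
```

```bash
python3 -c "
from h import *
st()
snap('side','s10');b=cv2.imread('pics/s10.png'); cv2.imwrite('pics/s10c.png',cv2.resize(b[120:240,215:345],None,fx=6,fy=6))"
```

```text
tcp [548.3 139.4  83.2] d [-0.014  0.008 -1.   ] x [0.08  0.997 0.007]
fixture tcp [ 3.8  0.2 83.2] grasp [4.100e+00 1.000e-01 1.022e+02] d [-0.015  0.007 -1.   ] x [-0.014  1.     0.007]
q [ 0.12  0.8  -0.66  1.86  0.69  0.73  0.56] F [ 0.9  0.  -0.5] w 0.8602625175474686 11.2333
```

View pics/s10c.png

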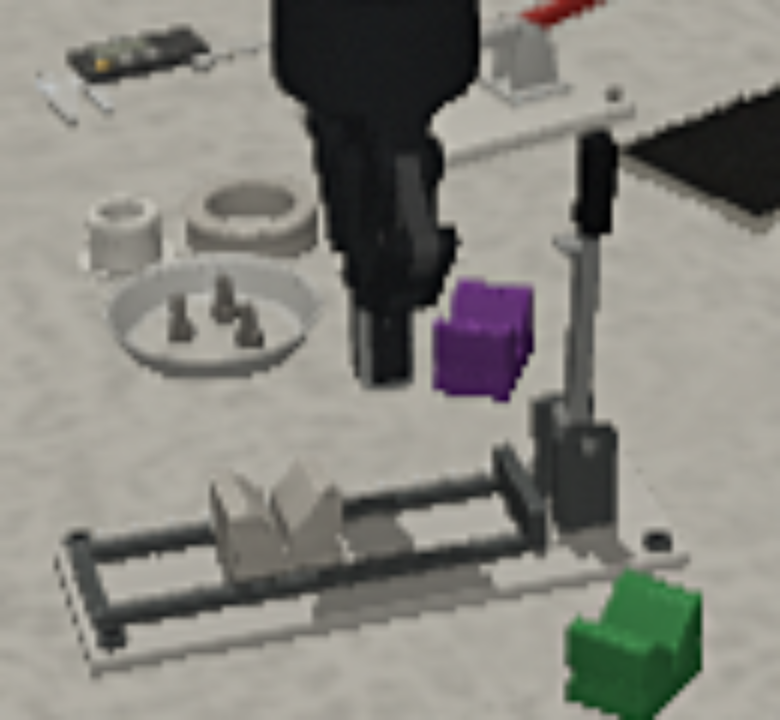

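Call:
{"fn": "arm_command", "kwargs": {"rot": [[0,0,-0.4],[0,0,-0.4],[0,0,0],[0,0,0]], "slide": [[5,-0.5,-18],[0,0,-18],[0,0,-18],[0,0,-5]], "gripper": [0,0,0,0]}}

```text
clock: 11.62
eef_pos: [549.3, 139.5, 23.5]
tool_rot: [-3.127, -0.008, 1.477]
force: [-0.9, -0.0, 0.1]
width: -0.4
```

```bash
python3 -c "
from h import *
st()"
```

```text
tcp [549.3 139.5  23.5] d [-0.014  0.009 -1.   ] x [0.094 0.996 0.008]
fixture tcp [ 4.7  0.5 23.5] grasp [ 5.   0.3 42.5] d [-0.015  0.008 -1.   ] x [-0.     1.     0.008]
q [ 0.07  0.89 -0.57  1.88  0.77  0.63  0.48] F [-0.9 -0.   0.1] w -0.4060980465089159 11.6167
```

Push towards the front stop, about 61 mm of tool travel, watching the force at the end.

Call:
{"fn": "arm_command", "kwargs": {"rot": [[0,0,0],[0,0,0],[0,0,0],[0,0,0],[0,0,0]], "slide": [[-6,0.6,0],[-6,0.6,0],[-6,0.6,0],[-6,0.6,0],[-6,0.6,0]], "gripper": [0,0,0,0,0]}}

```text
clock: 12.03
eef_pos: [517.0, 143.5, 25.0]
tool_rot: [-3.13, -0.009, 1.478]
force: [2.5, -0.3, -2.5]
width: -0.1
```

```bash
python3 -c "
from h import *
st()"
```

```text
tcp [517.  143.5  25. ] d [-0.011  0.01  -1.   ] x [0.092 0.996 0.009]
fixture tcp [-27.8   1.4  25. ] grasp [-27.5   1.2  44. ] d [-0.012  0.009 -1.   ] x [-0.002  1.     0.009]
q [ 0.04  0.85 -0.55  1.96  0.8   0.56  0.41] F [ 2.5 -0.3 -2.5] w -0.10229274194568946 12.0333
```

Call:
{"fn": "arm_command", "kwargs": {"rot": [[0,0,0],[0,0,0],[0,0,0],[0,0,0]], "slide": [[-5,0.3,-0.5],[-5,0.3,-0.5],[-5,0.3,-0.3],[-4,0.3,0]], "gripper": [0,0,0,0]}}

```text
clock: 12.37
eef_pos: [496.9, 145.3, 25.7]
tool_rot: [-3.134, -0.01, 1.479]
force: [2.1, 0.3, -1.5]
width: -0.0
```

```bash
python3 -c "
from h import *
st()
snap('side','s11');b=cv2.imread('pics/s11.png'); cv2.imwrite('pics/s11c.png',cv2.resize(b[120:240,215:345],None,fx=6,fy=6))"
```

```text
tcp [496.9 145.3  25.7] d [-0.007  0.011 -1.   ] x [0.092 0.996 0.01 ]
fixture tcp [-47.9   1.3  25.7] grasp [-47.8   1.1  44.7] d [-0.008  0.01  -1.   ] x [-0.003  1.     0.01 ]
q [ 0.01  0.83 -0.53  2.02  0.82  0.52  0.37] F [ 2.1  0.3 -1.5] w -0.03807947036509614 12.3667
```

View pics/s11c.png

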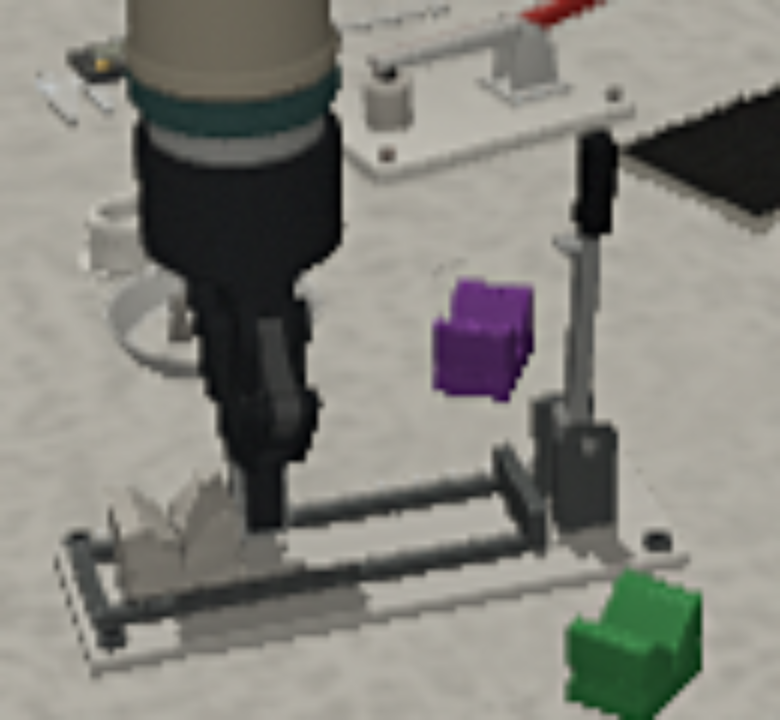

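Almost there, with a small gap left. Continue in small steps until the force rises.

Call:
{"fn": "arm_command", "kwargs": {"rot": [[0,0,0],[0,0,0]], "slide": [[-3,0.2,-0.5],[-3,0.2,-0.5]], "gripper": [0,0]}}

```text
clock: 12.58
eef_pos: [492.3, 146.2, 25.7]
tool_rot: [-3.137, -0.012, 1.479]
force: [5.6, -1.2, 3.5]
width: 0.1
```

Call:
{"fn": "arm_command", "kwargs": {"rot": [[0,0,0],[0,0,0]], "slide": [[-2,0.2,0],[-2,0.2,0]], "gripper": [0,0]}}

```text
clock: 12.75
eef_pos: [489.2, 146.5, 25.9]
tool_rot: [-3.139, -0.012, 1.479]
force: [7.0, -2.3, 0.7]
width: 0.3
```

Call:
{"fn": "arm_command", "kwargs": {"rot": [[0,0,0]], "slide": [[-2,0.2,0]], "gripper": [0]}}

```text
clock: 12.83
eef_pos: [489.0, 146.4, 26.2]
tool_rot: [3.141, -0.012, 1.478]
force: [9.0, -2.4, 1.4]
width: 0.1
```

Call:
{"fn": "arm_command", "kwargs": {"rot": [[0,0,0],[0,0,0]], "slide": [[-3,0.2,0],[-3,0.2,0]], "gripper": [0,0]}}

```text
clock: 13.0
eef_pos: [488.7, 146.2, 27.2]
tool_rot: [3.132, -0.013, 1.476]
force: [7.9, -1.4, 0.1]
width: -0.2
```

Call:
{"fn": "arm_command", "kwargs": {"rot": [[0,0,0],[0,0,0],[0,0,0],[0,0,0],[0,0,0]], "slide": [[10,-1,0],[10,-1,0],[0,0,30],[0,0,30],[0,0,30]], "gripper": [0,0,0,0,0]}}

```text
clock: 13.42
eef_pos: [499.9, 142.0, 112.5]
tool_rot: [-3.129, -0.006, 1.477]
force: [0.8, -0.0, 0.3]
width: 0.1
```

Call:
{"fn": "arm_command", "kwargs": {"rot": [[0,0,0],[0,0,0],[0,0,0],[0,0,0],[0,0,0]], "slide": [[0,10,30],[0,35,10],[0,35,0],[0,35,0],[0,35,0]], "gripper": [0,0,0,0,0]}}

```text
clock: 13.83
eef_pos: [498.2, 285.4, 157.6]
tool_rot: [-3.123, 0.002, 1.459]
force: [1.3, 0.8, -0.3]
width: -0.1
```

Call:
{"fn": "arm_command", "kwargs": {"rot": [[0,0,0],[0,0,0],[0,0,0],[0,0,0],[0,0,0]], "slide": [[0,35,0],[0,35,0],[0,35,0],[0,0,0],[0,0,0]], "gripper": [0,0,0,0,0]}}

```text
clock: 14.25
eef_pos: [488.4, 403.9, 155.2]
tool_rot: [-3.109, -0.0, 1.471]
force: [0.5, -1.0, -0.2]
width: 0.1
```

```bash
python3 - <<'E'
from h import *
st()
o=(544.5,139.5)
for n,b,k in(('side',(215,130,345,240),6),('top',(225,165,425,295),4)):
    snap(n,n+'12'); im=cv2.imread(f'pics/{n}12.png'); x0,y0,x1,y1=b
    im=cv2.resize(im[y0:y1,x0:x1],None,fx=k,fy=k,interpolation=2); cv2.imwrite(f'pics/{n}12c.png',im)
E
```

```text
tcp [488.4 403.9 155.2] d [-0.032  0.003 -0.999] x [0.1   0.995 0.   ]
fixture tcp [-80.8 258.  155.2] grasp [-80.2 257.9 174.2] d [-0.033  0.    -0.999] x [0.006 1.    0.   ]
q [-0.32  0.79 -0.7   1.6   0.55  0.98  0.27] F [ 0.5 -1.  -0.2] w 0.11488163611751454 14.25
```

View pics/side12c.png

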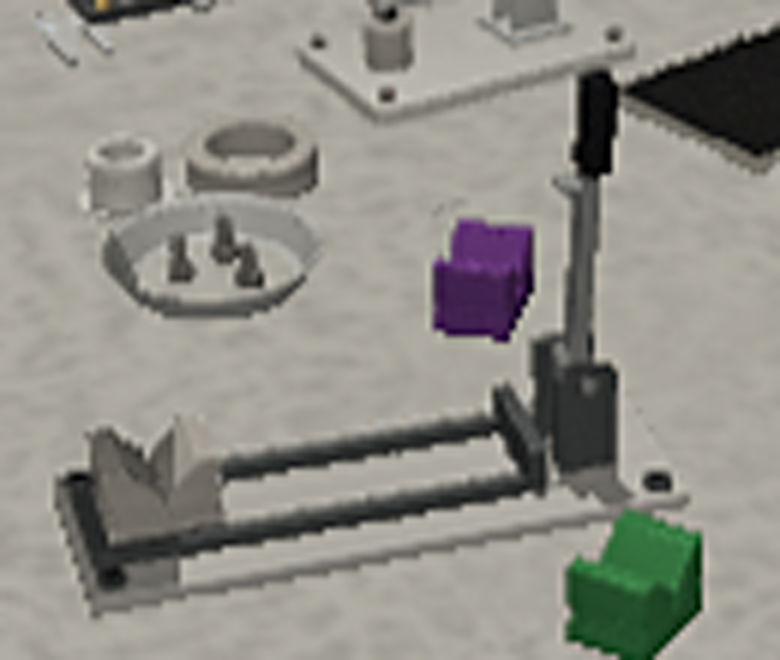

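View pics/top12c.png

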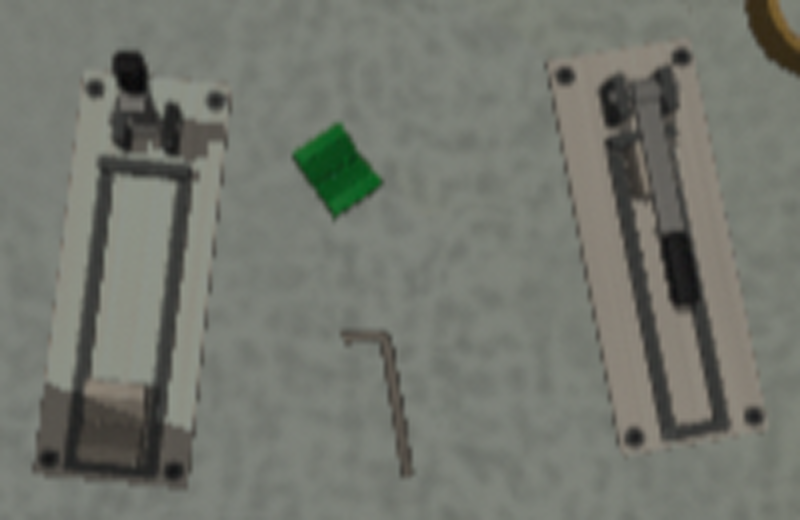

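The block is against the front stop between the rails (side crop about (155,490)). The bar stands open (grip at (597,125)), the gauge bar is shut, and the arm is clear.

```bash
python3 -c "
from h import *
print(ctrl.finish_job())"
```

```text
the job is handed in; nothing more can be done
None
```

The job is done and handed in at about 14.4 s. I swung the vee fixture's bar up by its black grip and then nudged it a little past upright. I then slid the vee block along the slideway to the front stop, first gripped and then pushed from behind, without lifting it off.

**Bar:** it stands about 3–4° past upright, estimated from the side picture. It stayed there after release and through the rest of the job.

**Block:** it stands between the rails against the front stop. The tool stopped advancing where it should for a block on the stop, about 56 mm on the front side of the fixture's origin, with a steady push of 8–9 N.

**Other things:** the gauge bar is still shut. The green and purple look-alikes show no change in the last pictures, and neither they nor the loose vee block were approached. The arm was clear of everything when I handed in.

**Measurement differences and forces:** the two cameras disagreed by about 2–3 mm and 2° on the fixture's pose, so I used the combined fit. The highest force I read was about 27 N, while swinging the bar. No check failed.

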